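Refit the burner's control knob and hold it pressed in

TASK

The control knob has come off the portable gas burner: pick it up from the slate, turn it so that the flat in its socket matches the flat of the D-shaped spindle, and push it fully home on the spindle. Then keep pressing it, so that the sprung spindle stays right down, and finish like that, with the gripper still on the knob and pressing it. Leave the pot, sugar bowl, ramekin and spatula where they are.

Things in the scene. Friction and masses are not known exactly. Their poses are not given: they have to be found in the camera images.
- knob_center (a point): Loose bare aluminium control knob, 70 g, upright on the slate, socket down. A teardrop bar 36 mm high with upright parallel flat sides 26 mm apart, from 12 mm behind to 12 mm ahead of its axis; rounded tail to 21 mm behind, tapering nose to 30 mm ahead. Point: on the axis, half-way up, 18 mm above the underside. x to the nose, y across the flat sides, z up.
- knob_nose (a point): The tip of the knob's tapering nose, 30 mm ahead of knob_center along the knob's x, at the same height.
- knob_socket (a point): Centre of the mouth of the D socket in the knob's underside, axes as the knob's. The socket is a 16 mm round bore, 18 mm deep (so it ends at knob_center), with a flat 3.5 mm from the axis on the nose side. It has 1 mm clearance all round on the spindle; it enters only with the nose pointing where the spindle's flat faces, within about 9 degrees.
- spindle_tip (a point): Centre of the top end of the upright brass D-shaped spindle on the burner's panel. z up, x out through its flat. 14 mm diameter, flat 2.5 mm from the axis, the top 4 mm taper to 60 percent; it stands 28 mm out of the bezel and does not turn. With the knob fully home, knob_center coincides with this point and the underside is 10 mm above the bezel (4 mm when pressed right down).
- valve: Fixed steel bezel on the burner's panel, a disc of 72 mm diameter, 3 mm thick, with the spindle at its centre; a dark rib 2 mm high lies on it 15 to 33 mm from the axis, on the side that the spindle's flat faces. Origin at the centre of its underside, x towards the rib.
- spindle (a joint): How far the spindle is pushed down, in m: 0 at rest, 0.006 at the stop. A spring pushes back with 4 N at rest, rising to 10 N at the stop, and lifts it again when released.
- burner: White enamelled portable gas burner, fixed, 260 (x) by 360 (y) by 75 mm high; origin at the centre of its underside on the slate. Its control panel with the spindle is at its -y end (spindle 20 mm to -x and 115 mm to -y of the middle); the flame ring and the pot support (95 mm high) at its +y part, 60 mm from the middle.
- pot: Small cast aluminium pot, 140 mm across (about 210 over its two side handles) and 75 mm high, on the burner's pot support; origin at the centre of its underside. Leave alone.
- sugar_bowl: White porcelain sugar bowl with its lid on, about 96 mm across (124 over its handles), 108 mm high; origin at the centre of its underside. Leave alone.
- ramekin: Glass ramekin, 84 mm across, 45 mm high; origin at the centre of its underside. Leave alone.
- spatula: Bamboo spatula 280 mm long lying on the slate nearest the robot; its long axis is its x. Leave alone.
Mind the look-alikes: they are no part of the job. Of the things shaped like the part that bears knob_center, the aluminium one is meant.

How it is judged:
By the outcome, as a careful person would: the job done as asked, in the order asked, and still so for the second after the job is handed in, while the arm keeps its last pose, push and grip.
It also fails if it takes over 45 s, if anything falls off the work surface, if the arm or the gripper's body presses on something with over 40 N, if the wrist force passes 120 N, or if a joint passes its speed limit or range.

ROBOT

A 6-joint arm with a two-finger parallel gripper is mounted at the origin on the work surface. World frame = base frame: x ahead of the robot, y to its left, z up, the work surface at z = 0. Lengths are in m, angles in rad, forces in N, time in s.
With the tool pointing down it reaches from about 0.25 to 0.775 m from the base axis. Payload 4 kg.
Tool frame: the origin (TCP) lies between the finger pads; the fingertips stand 8 mm ahead of it and the grasp point (between the pads) lies 11 mm behind it (bot.tip_extent is the distance from the TCP to the fingertips, in m); z points along the fingers, y is the line along which they close (so a half turn about z gives the same grasp; the last joint's range is limited). The gripper opens to 85 mm and grips with 20 to 120 N. Pads are 22 mm wide; open, the fingers measure 114 mm over their backs; the gripper's body (76 mm by 85 mm) begins 54 mm behind the grasp point. The pads swing forward as they close: fully open they stand 13 mm farther back than shut.
Start: joints at [1.224, 0.087, 1.371, -0, 1.684, -0.103], TCP at [0.133, 0.534, 0.239] pointing down, gripper open.
Joint ranges: [-3.1, 3.1], [-0.76, 2.03], [0.27, 2.55], [-1.08, 4.22], [0.17, 2.65], [-2.57, 2.57]. Speed limits (rad/s): [2.79, 2.79, 3.14, 3.14, 3.14, 3.14].

INTERFACE

Orientations are given as a unit quaternion [w, x, y, z].
In Python, from cell import bot, cams gives the robot as it stands.
- The arm moves only by the tool step_arm, never from a script. Its argument "steps" is one flat list of numbers, 4 for each row, row after row: the shift along the tool's x, y, z each as a share of 250 mm, from -1 to 1, then the turn about the tool's z as a share of 180 degrees, from -1 to 1. In form: [dx, dy, dz, twist, dx, dy, dz, twist, ...]. A call has 1 to 20 rows; each row shifts and turns the commanded pose from where the row before left it, along the tool's axes as they then stand; what a row does not reach is not made up. A row lasts 1/8 s, in which the tool goes at most 62.5 mm and 10.7 degrees, less where a joint would pass 70% of its speed; a pose out of reach is approached as far as the arm can. A call with a number of a shift or a turn outside -1 to 1 is refused whole. A call with a gripper value outside its range is refused whole. "hand" is the opening in per cent of the stroke, from 0 (shut) to 100 (fully open), set as the call begins (left out, the last holds). The fingers move at their own pace and stop on an object; "force" is the grip in N (left out, the last holds). Time passes only in rows, so rows that do not move let the fingers close. It gives the time, the measured TCP pose, the force, the opening and the grip force at its end, in the units of the state.
- bot.observe(): the state, without advancing time (a new reading comes with each control period).
- cams.get_image(name): name is "side" or "top" or "wrist"; returns a dict with "color" (400x640x3 uint8, red, green, blue), "depth" (400x640 float32, m along the optical axis (not along the pixel's ray), 0 where there is no reading), "K" (3x3 intrinsics, pixels), "k1" (the pictures are not rectified: a ray, as slopes to the right and down, at radius r is drawn at 1 + k1 r^2 times it, then the intrinsics apply), "origin" and "rotation" of the camera in the world; the wrist camera has in their place "tool_from_camera" (4x4, takes a point from camera to tool coordinates, whose origin is the TCP and whose axes are the flange's). Camera axes: x right, y up, looking along -z (the intrinsics and any distortion apply to the point x, -y, -z); pixel columns grow to the right and rows downward; lengths in m; the calibration is good to about 2 mm. A picture is of the moment at which its call begins: read the wrist's pose just before it.
- bot.job_done(): hands the job in; it is judged then, once.
The state is a dict: "time": time; "joints": joint angles; "qd": joint speeds; "joint_efforts": joint torques, N m; "ee_pos": TCP position; "eef_rot": TCP orientation; "ft_force": force on the tool from outside, world axes, zero at the start; "ft_torque": the same for the moment, N m; "width": finger opening in m; "grasp_force": force on a finger pad.
Only numpy, scipy, OpenCV 4.12 (cv2) and the standard library are available. Lean on these libraries where they do the work, as an engineer would, in place of code of your own. Each camera call takes 0.05 s, during which the arm holds its last target. There are 200 camera calls.

## Working session

There is one attempt and no reset: what is moved stays moved. The work goes in short steps, Python scripts to look and compute and a tool call to move; the robot and the scene stay as the last step left them, time stands still between calls to the robot, and variables do not carry over. Pictures are saved under pics/ and viewed, at most 10 in all, crops included, and the job is handed in when it is done.

Besides the shell and the picture viewer there is one more tool, called after "Emit:" as name(argument=value, ...) on one line, values as JSON. step_arm: Moves the arm, as the interface text tells. Shift numbers are shares of 250 mm and turn numbers shares of 180 degrees, none past 1 either way. Its arguments: {"type":"object","properties":{"steps":{"type":"array","items":{"type":"number"}},"hand":{"type":"number"},"force":{"type":"number"}},"required":["steps"]}

```bash
ls; mkdir -p pics
cat > h.py <<'E'
import numpy as np, cv2, pickle
from cell import bot, cams
from scipy.spatial.transform import Rotation as R
def grab(n):
    s=bot.observe(); im=cams.get_image(n)
    if n=='wrist':
        w=s['eef_rot']; T=np.eye(4); T[:3,:3]=R.from_quat([w[1],w[2],w[3],w[0]]).as_matrix(); T[:3,3]=s['ee_pos']
        C=T@np.array(im['tool_from_camera']); im['origin']=C[:3,3]; im['rotation']=C[:3,:3]
    return im
def rays(im,px):
    px=np.atleast_2d(np.asarray(px,float)); K=np.array(im['K'])
    u=cv2.undistortPoints(px.reshape(-1,1,2),K,np.array([im['k1'],0,0,0.])).reshape(-1,2)
    d=np.c_[u[:,0],-u[:,1],-np.ones(len(u))]
    return np.array(im['origin']),d@np.array(im['rotation']).T
def onplane(im,px,z):
    o,d=rays(im,px); return o+d*((z-o[2])/d[:,2])[:,None]
def bydepth(im,px):
    px=np.atleast_2d(np.asarray(px,int)); o,d=rays(im,px); return o+d*im['depth'][px[:,1],px[:,0]][:,None]
def save(im,name,box=None,s=1):
    c=im['color'][...,::-1]
    if box: c=c[box[1]:box[3],box[0]:box[2]]
    cv2.imwrite('pics/'+name,cv2.resize(c,None,fx=s,fy=s,interpolation=cv2.INTER_CUBIC))
E
python3 - <<'E'
from h import *
for n in ('top','side'):
    im=grab(n); save(im,n+'0.png'); pickle.dump(im,open(n+'.pkl','wb')); print(n,im['origin'],im['rotation'])
print(bot.observe())
E
```

```text
pics
top [ 0.28992472 -0.14682152  1.24648308] [-0.69543678 -0.06239229  0.06440606  0.71297037]
side [-0.08254274 -0.75522565  0.63452802] [ 0.816557    0.44120273 -0.18879277 -0.32083034]
{'time': 0.1, 'joints': array([ 1.22390466e+00,  8.79342101e-02,  1.37212965e+00, -3.45925744e-06,
        1.68362528e+00, -1.03144422e-01]), 'qd': array([-5.97139574e-04,  6.29569208e-05, -4.05550190e-03, -2.42043972e-04,
        7.44446149e-04, -1.51219527e-03]), 'joint_efforts': array([ 2.19774069e-03, -3.53016114e+01, -3.14217317e+01, -6.60202986e-07,
        7.91996863e-03, -3.04023797e-05]), 'ee_pos': array([0.13261517, 0.53331583, 0.23821368]), 'eef_rot': array([-2.32212557e-04,  1.21572267e-01,  9.92582029e-01, -1.02220013e-03]), 'ft_force': array([-0.26011308, -0.58984224, -0.94416739]), 'ft_torque': array([ 0.02926058, -0.01146574,  0.03598682]), 'grasp_force': 0.0, 'width': 0.08543543450853876}
```

Rotation is a quaternion; fix that in the helper and view.

```bash
sed -i "s/^    return im$/    else:\n        w=im['rotation']; im['rotation']=R.from_quat([w[1],w[2],w[3],w[0]]).as_matrix()\n    return im/" h.py
python3 - <<'E'
from h import *
for n in ('top','side'):
    im=grab(n); pickle.dump(im,open(n+'.pkl','wb')); print(im['rotation'].round(2))
E
```

```text
[[-0.02  0.98 -0.18]
 [-1.   -0.02  0.01]
 [ 0.    0.18  0.98]]
[[ 0.72  0.36 -0.59]
 [-0.69  0.4  -0.6 ]
 [ 0.03  0.84  0.54]]
```

View pics/top0.png

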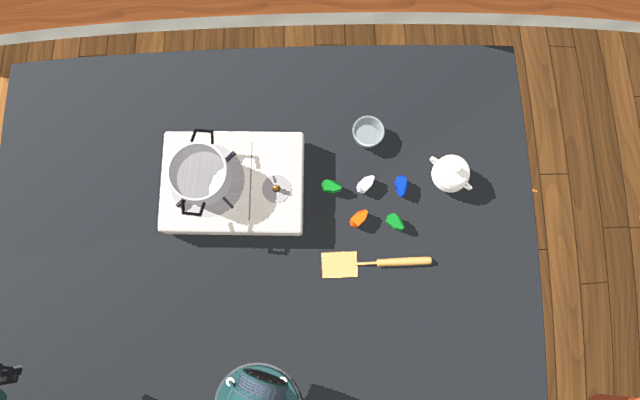

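View pics/side0.png

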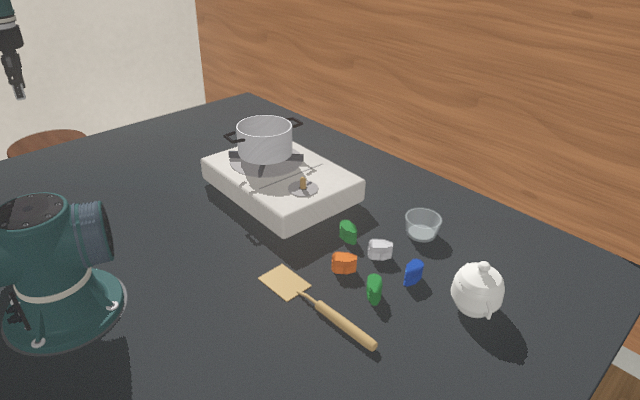

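Top view: the spindle and bezel are at (277,188). The look-alike knobs are green (331,186), silver/white (366,184), blue (401,186), orange (359,218) and green (396,222). The silver one at (366,184) fits "bare aluminium", so I'll check it in a crop and measure it along with the spindle.

Run:
```python
from h import *
im=pickle.load(open('top.pkl','rb')); 
a=im['color'][160:240,250:420,::-1]
s=pickle.load(open('side.pkl','rb'))['color'][160:310,280:450,::-1]
a=cv2.resize(a,None,fx=4.5,fy=4.5,interpolation=cv2.INTER_CUBIC)
cv2.imwrite('pics/crop1.png',a)
hsv=cv2.cvtColor(im['color'],cv2.COLOR_RGB2HSV)
m=((hsv[...,1]<60)&(hsv[...,2]>120)).astype(np.uint8); m[:,:345]=0;m[:,385:]=0;m[:165]=0;m[205:]=0
M=cv2.moments(m,True);c=[M['m10']/M['m00'],M['m01']/M['m00']];print(c,M['m00'],onplane(im,c,.03))
P=bydepth(im,[[366,184],[277,188],[290,190],[265,185],[298,150]]);print(P.round(3))
print(onplane(im,[277,187],.08))
```

```text
[364.6965811965812, 183.56410256410257] 234.0 [[ 0.554099  -0.2869904  0.03     ]]
[[ 0.552 -0.29   0.032]
 [ 0.533 -0.066  0.101]
 [ 0.532 -0.097  0.078]
 [ 0.546 -0.035  0.077]
 [ 0.635 -0.118  0.073]]
[[ 0.53990929 -0.06472264  0.08      ]]
```

View pics/crop1.png

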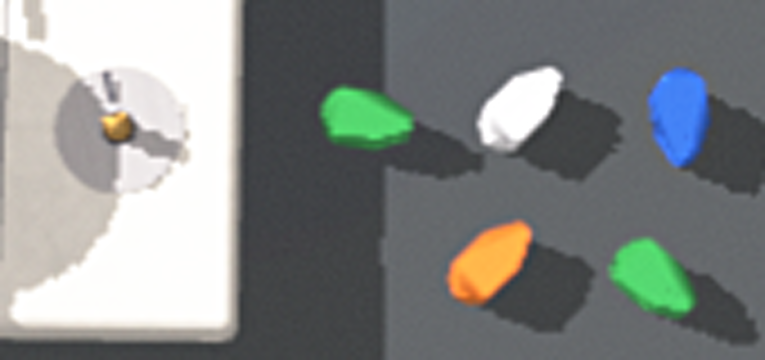

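The crop confirms a white/silver aluminium knob with its nose to the upper right (yaw about -42°). The spindle's rib faces up and slightly left (yaw about +12°). I'll go above the knob.

Emit:
step_arm(steps=[-0.152, -0.174, -0.015, 0, -0.152, -0.174, -0.015, 0, -0.152, -0.174, -0.015, 0, -0.152, -0.174, -0.015, 0, -0.152, -0.174, -0.015, 0, -0.152, -0.174, -0.015, 0, -0.152, -0.174, -0.015, 0, -0.152, -0.174, -0.015, 0, -0.152, -0.174, -0.015, 0, -0.152, -0.174, -0.015, 0, -0.152, -0.174, -0.015, 0, -0.152, -0.174, -0.015, 0, -0.152, -0.174, -0.015, 0, -0.152, -0.174, -0.015, 0, -0.152, -0.174, -0.015, 0, -0.152, -0.174, -0.015, 0], hand=100)

```text
time: 2.2
ee_pos: [0.5554, -0.2902, 0.299]
eef_rot: [-0.0, 0.122, 0.993, 0.0]
ft_force: [1.1, 0.6, 0.9]
width: 0.0853
grasp_force: 0.0
```

Emit:
step_arm(steps=[0, 0, 0, 0.052, 0, 0, 0, 0.052, 0, 0, 0, 0.052, 0, 0, 0, 0, 0, 0, 0, 0])

```text
time: 2.82
ee_pos: [0.5547, -0.2883, 0.2991]
eef_rot: [-0.0, 0.358, 0.934, 0.0]
ft_force: [0.2, 0.2, 0.5]
width: 0.0852
grasp_force: 0.0
```

Run:
```python
from h import *
im=grab('wrist'); save(im,'w1.png'); pickle.dump(im,open('w1.pkl','wb')); print(np.array(im['tool_from_camera']).round(3)); s=bot.observe(); print(s['time'],s['ee_pos'],s['eef_rot'],s['joints'])
```

```text
[[-0.     0.964  0.264  0.067]
 [ 1.     0.    -0.    -0.   ]
 [-0.     0.264 -0.964 -0.134]
 [ 0.     0.     0.     1.   ]]
2.875 [ 0.55476237 -0.28832113  0.29917661] [-1.06361808e-04  3.57865390e-01  9.33773177e-01  7.51416082e-05] [-5.70005225e-01  2.56017202e-01  1.05902741e+00  1.07571319e-04
  1.82678680e+00 -1.40881255e+00]
```

View pics/w1.png

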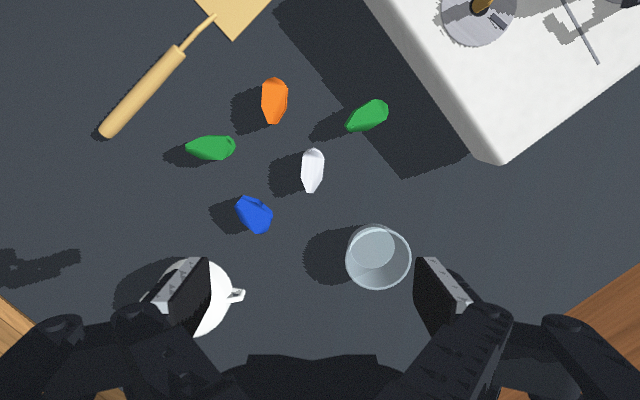

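The wrist view shows the silver knob at (312,170), nose downward in the picture. Green is at (367,115), orange at (274,100), blue at (254,214), the ramekin at (378,257) and the bezel at (480,10). Next I'll measure the knob's top face by depth.

```bash
cat > m.py <<'E'
from h import *
def cloud(im,zlo,zhi,xy,r):
    v,u=np.nonzero(im['depth']>0); P=bydepth(im,np.c_[u,v])
    k=(P[:,2]>zlo)&(P[:,2]<zhi)&(np.hypot(*(P[:,:2]-xy).T)<r); return P[k],np.c_[u,v][k]
def knob(im,xy,zlo,zhi):
    P,uv=cloud(im,zlo,zhi,xy,.045); q=P[:,:2].astype(np.float32)
    (c,wh,a)=cv2.minAreaRect(q*1000); print('n',len(P),'z',np.percentile(P[:,2],[5,50,95]).round(4),'rect',np.round(c,1),np.round(wh,1),a)
    d=np.deg2rad(a+(0 if wh[0]>wh[1] else 90)); e=np.array([np.cos(d),np.sin(d)]); n=np.array([-e[1],e[0]])
    t=(q-q.mean(0))@e; w=(q-q.mean(0))@n
    if abs(t.max())<abs(t.min()): e=-e;n=-n;t=-t;w=-w
    o=q.mean(0); tm=t.max(); 
    for s in np.arange(-.03,.035,.006):
        k=abs(t-s)<.003
        if k.sum()>2: print(round(s,3),(w[k].min()*1000).round(1),(w[k].max()*1000).round(1))
    ctr=o+e*(t.max()-.030)+n*(w.max()+w.min())/2
    print('axis',ctr.round(4),'tail-based',(o+e*(t.min()+.021)).round(4),'yaw',np.degrees(np.arctan2(e[1],e[0])).round(1))
E
python3 - <<'E'
from m import *
im=pickle.load(open('w1.pkl','rb')); knob(im,[.554,-.288],.030,.045); knob(im,[.554,-.288],.012,.045)
E
```

```text
n 770 z [0.0341 0.0355 0.0367] rect [ 556.4 -289.4] [25.9 50.1] 46.337806701660156
-0.024 -6.1 6.8
-0.018 -11.8 11.6
-0.012 -11.8 13.0
-0.006 -12.7 13.2
-0.0 -12.7 12.3
0.006 -12.5 12.5
0.012 -12.4 11.4
0.018 -9.9 9.2
0.024 -7.3 4.7
axis [ 0.5528 -0.286 ] tail-based [ 0.5532 -0.2868] yaw -43.7
n 803 z [0.033  0.0354 0.0367] rect [ 556.3 -289.6] [25.9 50.3] 44.474788665771484
-0.024 -3.4 5.0
-0.018 -11.6 11.5
-0.012 -12.2 13.1
-0.006 -11.9 13.1
-0.0 -12.8 12.4
0.006 -12.4 12.7
0.012 -12.1 11.8
0.018 -9.4 9.7
0.024 -6.7 5.4
0.03 -3.9 2.1
axis [ 0.5529 -0.2861] tail-based [ 0.5532 -0.2868] yaw -45.5
```

The sizes match (26 x 50 mm, top at 35.5 mm): axis (0.553,-0.2865), yaw -44.5°. I'll descend to TCP z = 0.014 and grip.

Emit:
step_arm(steps=[0.01, 0, 0.19, 0.0144, 0, 0, 0.19, 0, 0, 0, 0.19, 0, 0, 0, 0.19, 0, 0, 0, 0.19, 0, 0, 0, 0.15, 0, 0, 0, 0.04, 0, 0, 0, 0, 0, 0, 0, 0, 0], hand=60)

```text
time: 4.0
ee_pos: [0.5545, -0.2877, 0.0169]
eef_rot: [0.002, 0.38, 0.925, -0.0]
ft_force: [0.1, -0.3, -0.5]
width: 0.0515
grasp_force: 0.0
```

Emit:
step_arm(steps=[0, 0, 0, 0, 0, 0, 0, 0, 0, 0, 0, 0, 0, 0, 0, 0, 0, 0, 0, 0, 0, 0, 0, 0, 0, 0, 0, 0], hand=0, force=80)

```text
time: 4.88
ee_pos: [0.5542, -0.2875, 0.0165]
eef_rot: [0.002, 0.38, 0.925, -0.0]
ft_force: [-0.0, 1.1, 5.7]
width: 0.0248
grasp_force: 78.6
```

Emit:
step_arm(steps=[0, 0, -0.05, 0, 0, 0, -0.187, 0, 0, 0, -0.187, 0, 0, 0, -0.187, 0, 0, 0, -0.187, 0, 0, 0, -0.137, 0, 0.11, 0.0985, 0, 0, 0.11, 0.0985, 0, 0, 0.11, 0.0985, 0, 0, 0.11, 0.0985, 0, 0, 0.11, 0.0985, 0, 0, 0.11, 0.0985, 0, 0, 0, 0, 0, -0.0525, 0, 0, 0, -0.0525, 0, 0, 0, -0.0525, 0, 0, 0, -0.0525, 0, 0, 0, -0.0525, 0, 0, 0, -0.0525, 0, 0, 0, 0, 0, 0, 0, 0])

```text
time: 7.38
ee_pos: [0.5392, -0.0656, 0.2481]
eef_rot: [-0.0, -0.104, 0.995, 0.0]
ft_force: [-0.2, 0.2, -0.9]
width: 0.0247
grasp_force: 78.0
```

Run:
```python
from h import *
im=grab('wrist'); save(im,'w2.png'); pickle.dump(im,open('w2.pkl','wb')); s=bot.observe(); print(s['time'],s['ee_pos'],s['eef_rot'],s['joints'],s['width'],s['grasp_force'],s['ft_force'])
```

```text
7.425 [ 0.53920577 -0.06566769  0.24805842] [-9.59035152e-05 -1.04143825e-01  9.94562240e-01  7.21655068e-05] [-2.25621587e-01  7.06711302e-02  1.37122951e+00  7.50244540e-05
  1.69992023e+00 -2.00507428e+00] 0.024993933577471806 77.97120354836807 [-0.26342974 -0.44910802 -1.14060225]
```

View pics/w2.png

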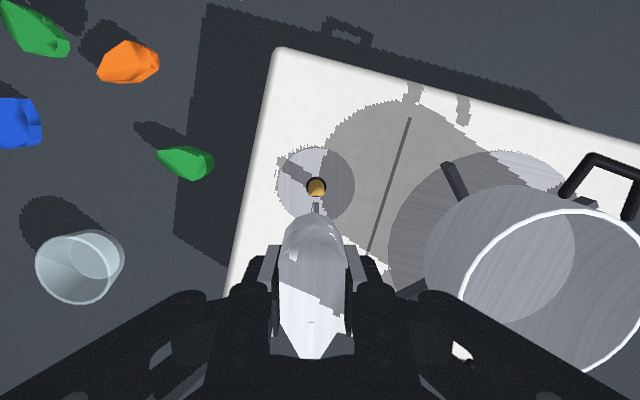

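The wrist view shows the spindle tip at (316,186), the bezel around (315,185) and the rib start at (316,208), partly hidden by the held knob. The knob's tail is at (313,215). I'll shift along tool -x to expose the rib and measure there.

Emit:
step_arm(steps=[-0.12, 0, 0, 0, -0.12, 0, 0, 0, 0, 0, 0, 0, 0, 0, 0, 0])

```text
time: 7.92
ee_pos: [0.5976, -0.0532, 0.2478]
eef_rot: [-0.001, -0.105, 0.994, 0.0]
ft_force: [-0.1, -0.6, -0.2]
width: 0.0249
grasp_force: 78.0
```

Run:
```python
from m import *
im=grab('wrist'); pickle.dump(im,open('w3.pkl','wb')); s=bot.observe(); e=s['ee_pos']; print(e,s['eef_rot'])
c=im['color'][60:300,200:440,::-1]; cv2.imwrite('pics/w3.png',cv2.resize(c,None,fx=2.5,fy=2.5,interpolation=cv2.INTER_CUBIC))
P,uv=cloud(im,.0765,.0795,[.538,-.066],.05); print('bezel',len(P),np.median(P[:,2]),P[:,:2].min(0),P[:,:2].max(0),cv2.minEnclosingCircle((P[:,:2]*1000).astype(np.float32)))
P,uv=cloud(im,.0955,.112,[.538,-.066],.02); print('spindle',len(P),np.percentile(P[:,2],[5,50,95]),P.mean(0),P.min(0),P.max(0),uv.mean(0))
T=np.linalg.inv(np.r_[np.c_[im['rotation'],im['origin']],[[0,0,0,1]]]); 
w=s['eef_rot']; Rt=R.from_quat([w[1],w[2],w[3],w[0]]).as_matrix()
P,uv=cloud(im,.2,.32,e[:2],.05); t=(P-e)@Rt
k=(abs(t[:,1])<.0125)&(abs(t[:,2]+.0195)<.006)
t=t[k]; print('knob top',len(t),np.percentile(t[:,2],[5,50,95]).round(4))
for x in np.arange(-.034,.03,.004):
    q=t[abs(t[:,0]-x)<.002]
    if len(q): print(x.round(3),len(q),q[:,1].min().round(4),q[:,1].max().round(4))
```

```text
[ 0.59742185 -0.05328652  0.24809362] [-2.71869093e-04 -1.04699744e-01  9.94503841e-01  1.23240726e-05]
bezel 4668 0.07752250283550474 [ 0.49357122 -0.11558998] [ 0.57370447 -0.02289858] ((530.5108642578125, -69.24427795410156), 46.58707046508789)
spindle 180 [0.10135054 0.10444318 0.10639124] [ 0.53643253 -0.06278268  0.1041047 ] [ 0.53137481 -0.06917585  0.10013906] [ 0.54156655 -0.05563402  0.10670573] [316.         118.07777778]
knob top 6864 [-0.0196 -0.0186 -0.0174]
-0.03 49 -0.0053 0.0032
-0.026 239 -0.0072 0.0055
-0.022 327 -0.0088 0.0075
-0.018 432 -0.0107 0.0098
-0.014 522 -0.0122 0.0121
-0.01 599 -0.0125 0.0123
-0.006 606 -0.0125 0.0123
-0.002 619 -0.0124 0.0123
0.002 645 -0.0125 0.0123
0.006 661 -0.0125 0.0123
0.01 671 -0.0123 0.0125
0.014 689 -0.0125 0.0125
0.018 608 -0.0105 0.0103
0.022 197 -0.0056 0.0055
```

View pics/w3.png

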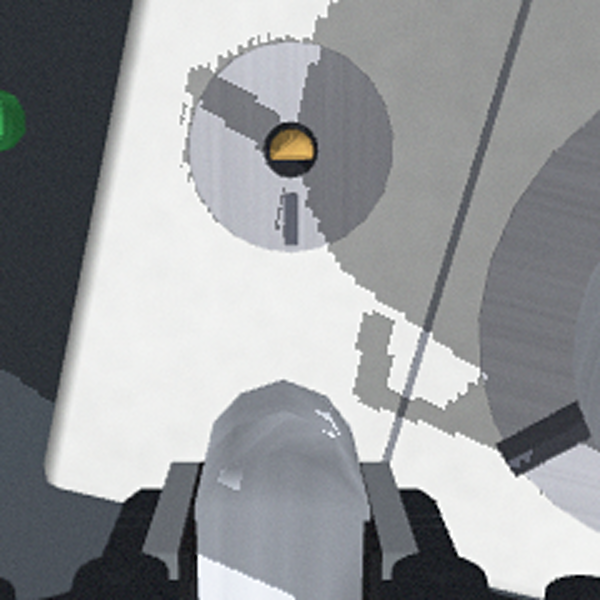

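The crop shows the bezel centred at crop (290,146), the gold D tip at (291,150) with its flat facing down, and the rib running from (291,193) to (291,245). So the flat faces almost exactly along tool -x, towards the knob's nose. I'll compute the offsets.

Run:
```python
from m import *
im=pickle.load(open('w3.pkl','rb'))
e=np.array([0.59742185,-0.05328652,0.24809362]); w=[-2.72e-04,-1.047e-01,9.945e-01,1.2e-05]; Rt=R.from_quat([w[1],w[2],w[3],w[0]]).as_matrix()
f=lambda p:np.array(p)/2.5+[200,60]-.3
b=onplane(im,f([[188,146],[393,146],[290,40],[290,252]]),.078); tb=(b-e)@Rt; print('bezel edges tool',tb.round(4))
print('bezel ctr tool',(tb[:2,1].mean(),tb[2:,0].mean()))
r=onplane(im,f([[291,193],[291.5,245]]),.080); tr=(r-e)@Rt; print('rib',tr.round(4))
g=cv2.cvtColor(im['color'],cv2.COLOR_RGB2HSV); m=(g[...,1]>90)&(g[...,2]>80)&(g[...,0]<35); m[:, :290]=0;m[:,345:]=0;m[:95]=0;m[140:]=0
v,u=np.nonzero(m); print('gold',len(u),u.min(),u.max(),v.min(),v.max())
p=onplane(im,[[u.min(),v.mean()],[u.max()+1,v.mean()],[u.mean(),v.min()],[u.mean(),v.max()+1]],.106); print('gold tool',((p-e)@Rt).round(4))
```

```text
bezel edges tool [[ 0.0611 -0.0319  0.1701]
 [ 0.0611  0.0392  0.1701]
 [ 0.0957  0.0034  0.1701]
 [ 0.0242  0.0036  0.1701]]
bezel ctr tool (np.float64(0.0036629518343702476), np.float64(0.059945516429324705))
rib [[0.0451 0.0039 0.1681]
 [0.027  0.0041 0.1681]]
gold 179 308 325 112 123
gold tool [[ 0.0615 -0.0029  0.1421]
 [ 0.0615  0.0113  0.1421]
 [ 0.0662  0.0036  0.1421]
 [ 0.057   0.0037  0.1421]]
```

Emit:
step_arm(steps=[0.1166, 0.0076, 0, 0, 0.1166, 0.0076, 0, 0, 0, 0, 0, 0, 0, 0, 0.16, 0, 0, 0, 0.16, 0, 0, 0, 0.14, 0, 0, 0, 0, 0, 0, 0, 0, 0])

```text
time: 8.98
ee_pos: [0.5413, -0.0618, 0.1348]
eef_rot: [0.001, -0.105, 0.994, -0.0]
ft_force: [-0.1, 0.7, -0.5]
width: 0.0249
grasp_force: 77.9
```

Run:
```python
from h import *
s=bot.observe(); e=s['ee_pos']; w=s['eef_rot']; Rt=R.from_quat([w[1],w[2],w[3],w[0]]).as_matrix()
tgt=np.array([0.59742185,-0.05328652]); w0=[-2.72e-04,-1.047e-01,9.945e-01,1.2e-05]; R0=R.from_quat([w0[1],w0[2],w0[3],w0[0]]).as_matrix()
sp=tgt+(R0@[0.0598,.0038,0])[:2]; print(e,'spindle',sp,'axis err tool mm',1000*((np.r_[sp,e[2]]-e)@Rt-[.0015,0,0]))
im=grab('side'); save(im,'s2.png',(250,120,370,220),5)
```

```text
[ 0.54130592 -0.06184588  0.13482322] spindle [ 0.53814159 -0.06202318] axis err tool mm [ 1.63162429  0.48714886 -0.00894158]
```

View pics/s2.png

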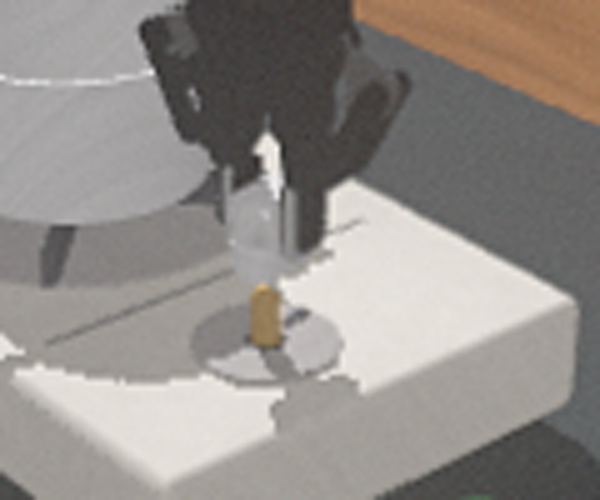

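The side crop shows the knob just above the gold spindle at (265,315). I'll make the small tool-x correction and descend gently.

Emit:
step_arm(steps=[0.0064, 0.002, 0, 0, 0, 0, 0, 0, 0, 0, 0.02, 0, 0, 0, 0.02, 0, 0, 0, 0.016, 0, 0, 0, 0.012, 0, 0, 0, 0, 0])

```text
time: 9.9
ee_pos: [0.5384, -0.0614, 0.1156]
eef_rot: [-0.0, -0.105, 0.994, 0.0]
ft_force: [0.5, -0.5, -0.4]
width: 0.025
grasp_force: 77.9
```

Underside is now about 7 mm below the tip with no force, so it has entered. Continuing.

Emit:
step_arm(steps=[0, 0, 0.016, 0, 0, 0, 0.016, 0, 0, 0, 0.012, 0, 0, 0, 0, 0])

```text
time: 10.4
ee_pos: [0.5385, -0.0614, 0.1049]
eef_rot: [-0.0, -0.105, 0.994, 0.0]
ft_force: [-0.2, -0.4, -1.5]
width: 0.0246
grasp_force: 78.0
```

Emit:
step_arm(steps=[0, 0, 0.008, 0, 0, 0, 0.008, 0, 0, 0, 0, 0])

```text
time: 10.78
ee_pos: [0.5388, -0.0615, 0.1019]
eef_rot: [0.0, -0.105, 0.994, -0.0]
ft_force: [-2.2, 0.5, 5.2]
width: 0.0244
grasp_force: 78.4
```

Force 5 N: the spring is engaged. Pressing on to the stop.

Emit:
step_arm(steps=[0, 0, 0.008, 0, 0, 0, 0.008, 0, 0, 0, 0, 0, 0, 0, 0, 0])

```text
time: 11.28
ee_pos: [0.5389, -0.0615, 0.0988]
eef_rot: [0.001, -0.105, 0.994, -0.0]
ft_force: [-2.8, 0.2, 8.8]
width: 0.0249
grasp_force: 79.0
```

Emit:
step_arm(steps=[0, 0, 0.006, 0, 0, 0, 0, 0, 0, 0, 0, 0])

```text
time: 11.65
ee_pos: [0.5389, -0.0615, 0.0983]
eef_rot: [0.001, -0.105, 0.994, -0.0]
ft_force: [-6.2, 0.2, 12.3]
width: 0.0245
grasp_force: 79.7
```

Emit:
step_arm(steps=[0, 0, 0.008, 0, 0, 0, 0, 0, 0, 0, 0, 0])

```text
time: 12.02
ee_pos: [0.5391, -0.0615, 0.0981]
eef_rot: [0.001, -0.105, 0.994, -0.001]
ft_force: [-7.7, 1.5, 18.6]
width: 0.0249
grasp_force: 80.6
```

Emit:
step_arm(steps=[0, 0, 0.008, 0, 0, 0, 0, 0, 0, 0, 0, 0])

```text
time: 12.4
ee_pos: [0.5392, -0.0616, 0.0979]
eef_rot: [0.002, -0.105, 0.994, -0.001]
ft_force: [-10.4, 1.9, 25.6]
width: 0.0249
grasp_force: 81.5
```

Stiff stop at TCP z = 0.098, where pressed-home was predicted at 0.0985, with 25 N against a 10 N spring. I'll verify the knob's height and any slip with one wrist picture.

Run:
```python
from m import *
im=grab('wrist'); s=bot.observe(); e=s['ee_pos']; w=s['eef_rot']; Rt=R.from_quat([w[1],w[2],w[3],w[0]]).as_matrix()
P,uv=cloud(im,.08,.16,e[:2],.05); t=(P-e)@Rt; k=(abs(t[:,1])<.012)&(abs(t[:,0])<.012)
print(e,s['ft_force'],'knob top z',np.percentile(P[k,2],[10,50,90]).round(4),'tool z',np.percentile(t[k,2],[10,50,90]).round(4))
P,_=cloud(im,.07,.0795,e[:2],.06); print('bezel z',np.median(P[:,2]))
save(im,'w4.png',(200,150,440,400),2.3)
```

```text
[ 0.53920733 -0.06159661  0.09795333] [-11.1869048    1.5155195   25.09725183] knob top z [0.1162 0.1169 0.1176] tool z [-0.0197 -0.0189 -0.0182]
bezel z 0.07466943752823535
```

View pics/w4.png

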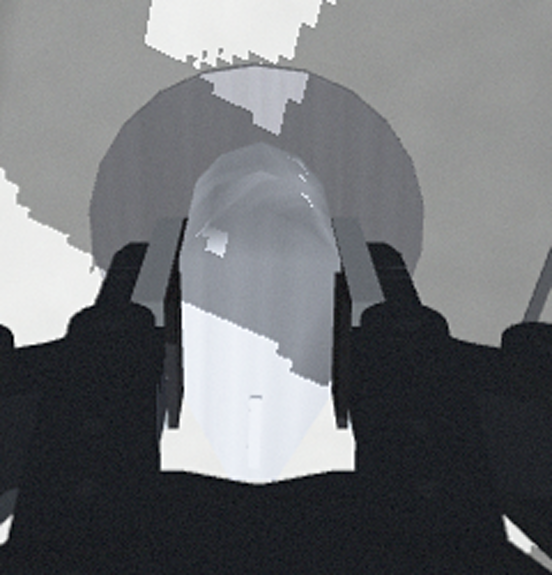

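The knob sits centred over the bezel with no slip in the grip. Its top is at 0.117 m, as expected when fully pressed, so I'm handing in.

```bash
python3 -c "
from cell import bot
print(bot.job_done())"
```

```text
the job is handed in; nothing more can be done
None
```

I picked up the aluminium knob, aligned it with the spindle's flat and pushed it fully home. The gripper is still on it, holding the spindle at its stop with about 25 N, and the job is handed in (result not reported).

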